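# Unlatch and slide off the filter cover of a bench air pump

### The arm

A 6-joint arm with a two-finger parallel gripper is mounted at the origin on a cart in front of the work surface, level with it; the furniture and walls round the work are solid. World frame = base frame: x ahead of the robot, y to its left, z up, the work surface at z = 0. Lengths are in mm, angles in rad, forces in N, time in s.
With the tool pointing down it reaches from about 275 to 975 mm from the base axis. Payload 8.4 kg.
Tool frame: the origin (TCP) lies between the finger pads; the fingertips stand 25 mm ahead of it and the grasp point (between the pads) lies 6 mm ahead of it; z points along the fingers, y is the direction in which the jaws open and shut (so a half turn about z gives the same grasp; the last joint's range is limited). The gripper opens to 92 mm and grips with 3 to 60 N. Pads are 20 mm wide; open, the fingers measure 128 mm over their backs; the gripper's body (75 mm by 189 mm) begins 69 mm behind the grasp point.
Start: joints at [-1.274, 0.353, 1.633, -0, 1.155, -0.002], TCP at [183.982, -597.309, 239.583] pointing down, gripper open.
Joint ranges: [-2.63, 2.63], [-0.92, 2.1], [0.06, 2.66], [-1.3, 4.44], [0, 2.69], [-3.02, 3.02]. Speed limits (rad/s): [2.22, 2.22, 2.79, 3.14, 3.14, 3.14].

### API

Orientations are given as a unit quaternion [w, x, y, z].
In Python, from bench import manip, eoat, viewer, finder gives the robot as it stands. Calls block until the motion is done:
- manip.move_pose(position, orientation): joint-space move of the TCP to a pose.
- manip.movel(position, frame=None, rate=150): straight line of the TCP; frame=None keeps the orientation; rate is the mean speed in mm/s.
- manip.movej(angles): joint-space move.
- eoat.ungrasp() and eoat.grab(grip_force=None): open the fingers fully, or close them until they stop; grip_force is the grip in N (None keeps the last).
- manip.wait(seconds).
- manip.inverse_kinematics(position, orientation): joint angles nearest the present ones, or None.
- manip.get_obs(): the state.
- viewer.capture(name): name is "scene" or "top" or "wrist"; returns the picture (480x640x3 uint8, red, green, blue); there is no depth.
- viewer.camera_model(name): a dict with "fov_y" (degrees; the focal length in pixels is half the picture's height over the tangent of half this angle, whatever the lens; pixels are square), "cx", "cy" (the principal point, pixels), "rvec" (rotation vector, rad) and "tvec" (3), from world to camera coordinates, as OpenCV has them. Camera axes: x right, y down, z forward; pixel columns grow to the right and rows downward; lengths in mm; the calibration is good to about 2 mm. A picture is of the moment at which its call begins: read the wrist's pose just before it. camera_model takes no time and is no camera call; for the wrist camera it gives the pose at the moment of the call.
A pose or a line that the arm cannot do raises manip.Unreachable and nothing moves.
- manip.sign_off(): hands the job in, once; it reports no verdict.
Trained networks look in the newest picture that a camera, given by its name, has taken for a name from the list of things; names that differ only in an ending like _2 or _b are one class to them, and where a whole thing is asked for, a point or a joint stands for the part that bears it (a point fixed in the world has none). Each returns a list of dicts, best first, with "confidence" (0 to 1); they miss things now and then, are a little off and sometimes report something else, mostly with a low value. They report only what shows in the picture. A call takes as long as a camera call.
- finder.find_in(camera, label): "extent" ([left, top, right, bottom] in pixels, round what is visible of it).
- finder.trace(camera, label): "region" (480x640 bool, what is visible of it) and "extent" ([left, top, right, bottom] in pixels, round what is visible of it).
- finder.pinpoint(camera, label): "location" ([column, row] in pixels: a listed point, or the origin of a listed thing).
The state is a dict: "clock": time; "joint_positions": joint angles; "joint_velocities": joint speeds; "effort": joint torques, N m; "position": TCP position; "orientation": TCP orientation; "force": force on the tool from outside, world axes, zero at the start; "torque": the same for the moment, N m; "grip_width": finger opening in mm.
Only numpy, scipy, OpenCV 4.12 (cv2) and the standard library are available. Lean on these libraries where they do the work, as an engineer would, in place of code of your own. Each camera call takes 0.05 s, during which the arm holds its last target.

### The job

Open the filter bay of the bench air pump for inspection: with the fingertips, press the pump's snap tab fully in while the cover is still on its seat, then push the released filter cover along its guide, off the bay, until it rests against the end stop, and leave it there with the tab still pressed in. Only press and push: do not pinch, lift or tip the cover, and leave the glassware, bottle and boxes round the pump where they stand.

Things in the scene. Friction and masses are not known exactly. Their poses are not given: they have to be found in the camera images.
- air_pump: White box fixed to the worktop, 270 (x) x 110 (y) mm, flat deck 50 mm up. Origin: centre of its underside; +x: the way the cover slides off. From -x to +x: snap tab, filter bay (opening x -70 to -2 mm) under the cover, bare parking deck, end stop. Curbs 8 mm high, 85 mm apart, guide the cover's sides; two stops 5 mm high, 40 mm apart, beside the tab keep it from sliding to -x.
- filter_cover: Loose grey cover, 0.15 kg: plate 100 (x) x 80 (y) x 5 mm with a hood (x -20 to 42 mm, y +-34 mm, top 31 mm up); the 30 mm ledge on the tab side has a slot in which the tab's nose stands. Origin: centre of its underside; axes as the pump's. Seated: x -45, z 50 mm in the pump's frame; at the end stop: x 75 mm. Until the tab is in, it moves only 3 mm.
- end_stop (a point): Centre of the top edge of the end stop's face, which looks to the pump's -x: 14 mm above the deck, at x = 125 mm of the pump's frame. A wall across the deck; two brass hose barbs stick out behind it. Axes as the pump's.
- push_face (a point): Centre of the hood's upright flat face on the tab side (68 mm wide, 5 to 31 mm above the cover's underside), 18 mm above the cover's underside; its outward normal is the cover's -x. Pushing here towards +x slides the cover.
- tab_top (a point): Centre of the top of the snap tab's press pad, 27 (x) x 26 (y) mm, facing up; 64 mm above the worktop when out, 56 mm when fully in (the cover's plate beside it is 55 mm high). Axes parallel to the pump's.
- snap_tab (a joint): How far the snap tab is pressed straight down, in m: 0 = out (latched), 0.008 = fully in against its stop. It takes about 5 N to move, has no return spring and stays where it is left. The cover is free from about 0.0065.
- vial: White vial with a black cap, 23 mm across, 52 tall, near the pump's +y side. Bystander, leave it standing where it is. Origin: centre of its underside.
- petri_dish: Covered petri dish, 57 mm across, 15 high, near the pump's +y side. Bystander, leave it standing where it is. Origin: centre of its underside.
- beaker: Small clear beaker, 53 mm across, 69 tall, on the pump's -y side. Bystander, leave it standing where it is. Origin: centre of its underside.
- reagent_bottle: Blue-capped reagent bottle, 56 mm across, 106 tall, on the worktop to the right of the pump. Bystander, leave it standing where it is. Origin: centre of its underside.
- tip_case: Pipette-tip box with a white lid, 74 x 117 x 62 mm, on the worktop to the left of the pump. Bystander, leave it standing where it is. Origin: centre of its underside.

How it is judged:
By the outcome, as a careful person would: the job done as asked, in the order asked, and still so for the second after the job is handed in, with the robot touching nothing.
It also fails if it takes over 40 s, if anything falls off the work surface, if the arm or the gripper's body presses on something with over 40 N, if the wrist force passes 120 N, or if a joint passes its speed limit or range.

## Working session

There is one attempt and no reset: what is moved stays moved. The work goes in short steps, each a Python script; the robot and the scene stay as the last script left them, time stands still between calls to the robot, and variables do not carry over. Pictures are saved under pics/ and viewed, and the job is handed in when it is done.

```bash
mkdir -p pics; ls; python3 - <<'E'
from bench import manip, eoat, viewer, finder
import cv2
for c in ["scene","top","wrist"]:
    im=viewer.capture(c); cv2.imwrite(f"pics/{c}0.png",im[:,:,::-1])
    print(c,viewer.camera_model(c))
    for l in ["air_pump","filter_cover","end_stop","push_face","tab_top","vial","petri_dish","beaker","reagent_bottle","tip_case"]:
        r=finder.pinpoint(c,l)
        print(l,[(x["location"],round(x["confidence"],2)) for x in r[:2]])
o=manip.get_obs();print(o["clock"],o["orientation"],o["position"],o["grip_width"])
E
```

```text
pics
scene {'fov_y': 49.33885889613866, 'cx': 320.19203065208245, 'cy': 246.92298937298847, 'rvec': array([ 1.07992054, -2.0863384 ,  1.23988795]), 'tvec': array([350.37214556, 247.03812035, 902.52912035])}
air_pump [([329.9, 275.2], 0.84)]
filter_cover [([345.6, 247.1], 0.84)]
end_stop [([273.1, 255.1], 0.63)]
push_face [([355.6, 244.5], 0.64)]
tab_top [([329.3, 273.6], 0.58), ([374.0, 243.3], 0.46)]
vial [([362.4, 287.8], 0.55)]
petri_dish [([314.6, 299.0], 0.7)]
beaker [([292.2, 256.2], 0.78)]
reagent_bottle [([218.0, 349.5], 0.69), ([286.5, 255.0], 0.57)]
tip_case [([219.3, 351.3], 0.87)]
top {'fov_y': 46.18073958871693, 'cx': 313.3745246622658, 'cy': 240.48843207754427, 'rvec': array([ 2.16034752, -2.13642159,  0.17505797]), 'tvec': array([  33.50664488,  524.45353765, 1303.98657055])}
air_pump [([313.3, 244.2], 0.59)]
filter_cover [([330.5, 246.8], 0.63)]
end_stop [([264.3, 220.0], 0.66)]
push_face [([336.6, 246.7], 0.93), ([322.0, 286.0], 0.56)]
tab_top [([355.5, 258.5], 0.59)]
vial [([321.2, 286.8], 0.64)]
petri_dish [([276.2, 270.5], 0.72)]
beaker [([300.1, 196.4], 0.93)]
reagent_bottle [([441.6, 287.9], 0.86), ([355.5, 259.5], 0.64)]
tip_case [([168.5, 294.0], 0.76)]
wrist {'fov_y': 60.29193190416369, 'cx': 324.2823927872855, 'cy': 238.31672430303703, 'rvec': array([-2.32133686,  1.7160106 ,  0.26302124]), 'tvec': array([-624.72417805,  -33.85112059,  392.35542725])}
air_pump []
filter_cover []
end_stop []
push_face []
tab_top []
vial []
petri_dish []
beaker []
reagent_bottle []
tip_case []
1.65 [-9.41843185e-06  9.88861935e-01  1.48835728e-01  4.25208118e-06] [ 183.97393634 -597.3117377   239.58614433] 91.6682694304842
```

View pics/scene0.png

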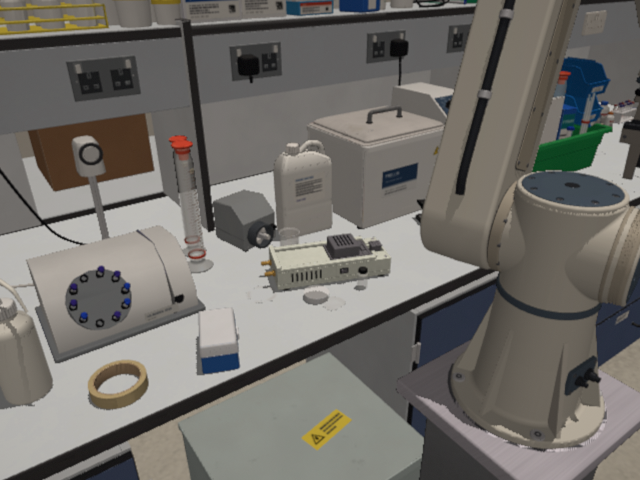

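View pics/top0.png

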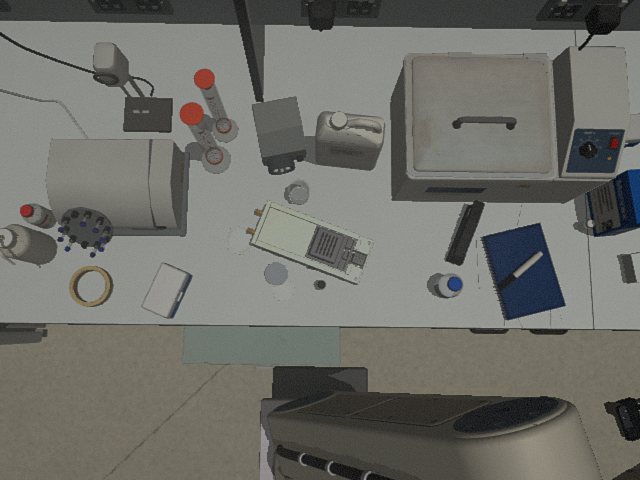

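The top view shows the pump at about (313,243). The tab is on the right at (356,260), and the end stop with its barbs is on the left at (258,223). The cover is seated.

```bash
cat > h.py <<'E'
import numpy as np, cv2
from scipy.spatial.transform import Rotation as R
def ray(m,px):
    f=240/np.tan(np.radians(m["fov_y"]/2))
    Rm=cv2.Rodrigues(np.array(m["rvec"]))[0]
    d=Rm.T@np.array([(px[0]-m["cx"])/f,(px[1]-m["cy"])/f,1]); c=-Rm.T@np.array(m["tvec"])
    return c,d
def plane(m,px,z):
    c,d=ray(m,px); return c+d*(z-c[2])/d[2]
def proj(m,P):
    f=240/np.tan(np.radians(m["fov_y"]/2))
    K=np.array([[f,0,m["cx"]],[0,f,m["cy"]],[0,0,1.]])
    return cv2.projectPoints(np.array(P,float).reshape(-1,1,3),np.array(m["rvec"]),np.array(m["tvec"]),K,None)[0].reshape(-1,2)
E
python3 - <<'E'
from bench import manip, viewer
from h import *
m=viewer.camera_model("top")
for n,p,z in [("tab",(355.5,258.5),64),("stop",(264.3,220),64),("push",(336.6,246.7),68),("pump",(313.3,244.2),0),("cover",(330.5,246.8),50),("beaker",(300.1,196.4),0),("vial",(321.2,286.8),0),("petri",(276.2,270.5),0),("bottle",(441.6,287.9),0),("tip",(168.5,294),0)]:
    print(n,plane(m,p,z).round(1))
ms=viewer.camera_model("scene")
for n,p,z in [("tab",(374,243.3),64),("stop",(273.1,255.1),64),("push",(355.6,244.5),68)]: print("sc",n,plane(ms,p,z).round(1))
mw=viewer.camera_model("wrist");c,d=ray(mw,(mw["cx"],mw["cy"]));print(c,d)
o=manip.get_obs();print(R.from_quat(np.roll(o["orientation"],-1)).as_matrix().round(3))
E
```

```text
tab [479.  -59.1  64. ]
stop [567.7 155.6  64. ]
push [505.7 -14.7  68. ]
pump [520.8  39.    0. ]
cover [507.8  -1.2  50. ]
beaker [640.5  73.    0. ]
vial [416.6  18.8   0. ]
petri [455.  128.7   0. ]
bottle [ 417.1 -274.3    0. ]
tip [395.1 387.4   0. ]
sc tab [474.5 -61.6  64. ]
sc stop [565.7 163.2  64. ]
sc push [489.6 -17.5  68. ]
[ 264.29952986 -572.72043286  384.06334197] [-0.28557626 -0.08674515 -0.95442206]
[[ 0.956  0.294  0.   ]
 [ 0.294 -0.956  0.   ]
 [ 0.    -0.    -1.   ]]
```

```bash
python3 - <<'E'
from bench import manip, eoat, viewer, finder
from h import *
yaw=np.radians(67.5); x=np.array([np.cos(yaw),np.sin(yaw),0]); z=np.array([0,0,-1.]); y=np.cross(z,x)
q=np.roll(R.from_matrix(np.c_[x,y,z]).as_quat(),1)
eoat.grab(10)
print(manip.get_obs()["clock"])
manip.move_pose([522,42,250],q)
manip.wait(0.2)
o=manip.get_obs();print(o["clock"],o["position"],o["grip_width"],o["joint_positions"].round(3) if hasattr(o["joint_positions"],'round') else o["joint_positions"])
m=viewer.camera_model("wrist"); im=viewer.capture("wrist"); cv2.imwrite("pics/wrist1.png",im[:,:,::-1])
np.save("m1.npy",m,allow_pickle=True)
for l,zz in [("end_stop",64),("push_face",68),("tab_top",64),("filter_cover",50),("air_pump",0)]:
    for r in finder.pinpoint("wrist",l)[:2]: print(l,r["location"],round(r["confidence"],2),plane(m,r["location"],zz).round(1))
E
```

```text
2.9917
5.75 [522.08170335  41.53875809 249.96848213] 0.57508927832016 [ 0.077  0.185  1.837 -0.     1.12   0.47 ]
end_stop [312.5, 56.4] 0.68 [560.  157.3  64. ]
end_stop [349.4, 473.5] 0.48 [ 441.1 -217.    64. ]
push_face [326.9, 294.7] 0.78 [496.9 -22.4  68. ]
tab_top [325.1, 339.6] 0.63 [477.7 -64.7  64. ]
filter_cover [327.5, 263.1] 0.71 [506.1  -2.   50. ]
air_pump [321.3, 198.9] 0.57 [519.   44.1   0. ]
```

View pics/wrist1.png

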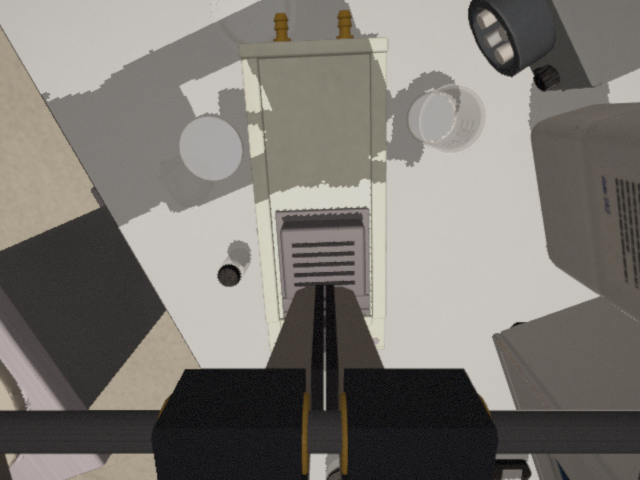

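The view shows the end stop at (316,48), the cover seated and symmetric, and the vial, dish and beaker clear. The fingers hide the tab, so I'll back off towards pump -x.

```bash
python3 - <<'E'
from bench import manip, eoat, viewer, finder
from h import *
manip.movel([448,-136,230],rate=250)
manip.wait(0.2)
o=manip.get_obs();print(o["clock"],o["position"])
m=viewer.camera_model("wrist"); im=viewer.capture("wrist"); cv2.imwrite("pics/wrist2.png",im[:,:,::-1])
np.save("m2.npy",m,allow_pickle=True)
for l,zz in [("end_stop",64),("push_face",68),("tab_top",64),("filter_cover",50)]:
    for r in finder.pinpoint("wrist",l)[:2]: print(l,r["location"],round(r["confidence"],2),plane(m,r["location"],zz).round(1))
E
```

```text
7.175 [ 448.47328779 -135.16416953  230.08329694]
push_face [325.1, 47.5] 0.79 [495.8 -20.1  68. ]
tab_top [325.8, 121.9] 0.8 [477.6 -65.4  64. ]
filter_cover [328.2, 19.3] 0.7 [505.7  -2.   50. ]
filter_cover [223.0, 48.0] 0.59 [428.7   9.8  50. ]
```

View pics/wrist2.png

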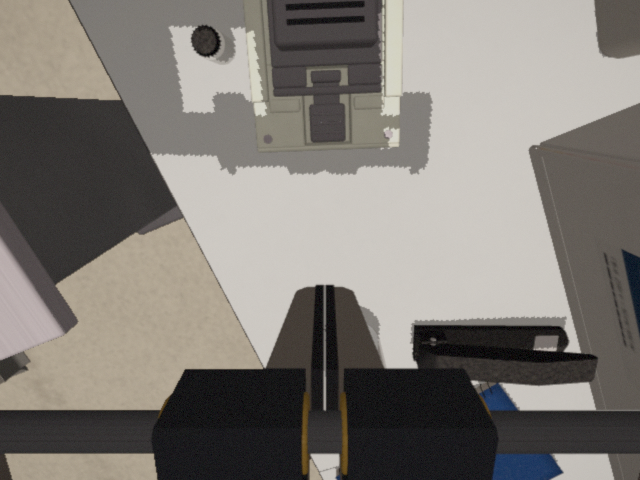

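```bash
cat >> h.py <<'E'
E
python3 - <<'E'
from h import *
m1=np.load("m1.npy",allow_pickle=True).item();m2=np.load("m2.npy",allow_pickle=True).item()
a,b=plane(m2,(258,152),50),plane(m2,(399,147),50); d=a-b; print(a,b,np.linalg.norm(d),np.degrees(np.arctan2(d[1],d[0]))-90)
a2,b2=plane(m1,(242,54),64),plane(m1,(388,50),64); d=a2-b2; print(a2,b2,np.linalg.norm(d),np.degrees(np.arctan2(d[1],d[0]))-90)
d=(a2+b2-a-b)/2; print(np.linalg.norm(d),np.degrees(np.arctan2(d[1],d[0])))
print(plane(m2,(327,122),64),plane(m2,(325.5,93),55), plane(m1,(277,210),55),plane(m1,(368,208),55))
E
python3 -c "
import cv2
for n,(r,c) in {'wrist2':((0,200),(220,440)),'wrist1':((20,360),(220,420))}.items():
    i=cv2.imread(f'pics/{n}.png')[r[0]:r[1],c[0]:c[1]]; s=min(800/i.shape[1],600/i.shape[0]); cv2.imwrite(f'pics/{n}_c.png',cv2.resize(i,None,fx=int(s*10)/10,fy=int(s*10)/10,interpolation=cv2.INTER_CUBIC))
"
```

```text
[420.57090773 -66.45449321  50.        ] [ 522.4543338  -104.53056706   50.        ] 108.76589496636302 69.50818005360364
[512.74647004 178.74432485  64.        ] [612.76528702 139.98114543  64.        ] 107.26764577159923 68.81571804563058
261.678109558233 69.56251350036071
[478.38733284 -65.81527661  64.        ] [485.08803511 -46.79713263  55.        ] [485.74761513  60.20744873  55.        ] [557.13018059  32.34949317  55.        ]
```

View pics/wrist2_c.png

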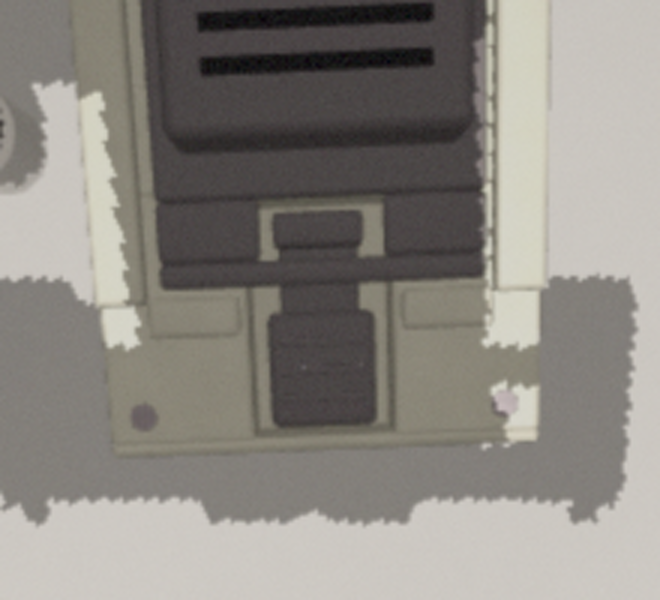

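```bash
cat >> h.py <<'E'
YAW=np.radians(69.5); X=np.array([np.cos(YAW),np.sin(YAW),0]); Y=np.array([-np.sin(YAW),np.cos(YAW),0]); Z=np.array([0,0,-1.])
Q=np.roll(R.from_matrix(np.c_[X,np.cross(Z,X),Z]).as_quat(),1)
TAB=np.array([478.2,-66.0,0])   # pump x = -112
def P(px,tipz,py=0): 
    p=TAB+X*(px+112)+Y*py; p[2]=tipz+25; return p
E
python3 - <<'E'
from bench import manip, eoat, viewer, finder
from h import *
manip.move_pose(P(-113,80),Q)
manip.movel(P(-113,67),rate=60)
o=manip.get_obs();print(o["clock"],o["position"],np.round(o["force"],1)); f0=o["force"][2]
for tz in [64,62,60,58,57,56.5,56,55.7,55.4,55.1]:
    manip.movel(P(-113,tz),rate=20)
    o=manip.get_obs();print(tz,round(o["clock"],2),np.round(o["position"],1),np.round(o["force"],1))
    if abs(o["force"][2]-f0)>20: break
E
```

```text
8.425 [477.82941706 -67.3904507   92.22457597] [-0.1  0.6 -1.3]
64 8.72 [477.8 -67.   89. ] [-0.9 -0.3 -0.1]
62 8.97 [477.9 -67.   87. ] [-0.3 -1.1  1.2]
60 9.22 [477.9 -67.   85. ] [-0.1 -0.7  2.3]
58 9.47 [477.9 -66.9  82.9] [-0.1 -0.8  1.2]
57 9.72 [477.9 -66.9  82. ] [-0.3 -1.5  2.8]
56.5 9.97 [477.9 -67.   81.5] [-0.6 -1.6  3.2]
56 10.22 [477.9 -67.   81.2] [-1.8 -0.8  7.3]
55.7 10.47 [478.  -67.   81.1] [-2.1 -0.9 10.4]
55.4 10.72 [478.  -67.1  81. ] [-2.4 -1.1 13.4]
55.1 10.97 [478.  -67.1  81. ] [-4.2 -1.4 17.9]
```

The tip stopped hard at 56 mm with 18 N, which matches the fully-in height. I'll check it in a picture before pushing.

```bash
python3 - <<'E'
from bench import manip, eoat, viewer, finder
from h import *
manip.movel(P(-113,80),rate=100)
manip.movel(P(-187,205),rate=250); manip.wait(0.15)
m=viewer.camera_model("wrist"); im=viewer.capture("wrist")
o=manip.get_obs();print(o["clock"],o["position"],np.round(o["force"],1))
cv2.imwrite("pics/wrist3.png",cv2.resize(im[0:200,220:440,::-1],None,fx=3,fy=3,interpolation=cv2.INTER_CUBIC))
for l in ["tab_top","push_face"]:
    r=finder.pinpoint("wrist",l)
    if r: print(l,r[0],[plane(m,r[0]["location"],z).round(1) for z in (56,68)])
E
```

```text
12.3083 [ 451.36328004 -135.4699152   228.51398477] [ 0.8 -0.4  0.9]
tab_top {'location': [325.8, 119.8], 'confidence': 0.94} [array([477.9, -63.3,  56. ]), array([478. , -63.1,  68. ])]
push_face {'location': [327.0, 49.5], 'confidence': 0.57} [array([495.4, -19.1,  56. ]), array([494.8, -20.5,  68. ])]
```

View pics/wrist3.png

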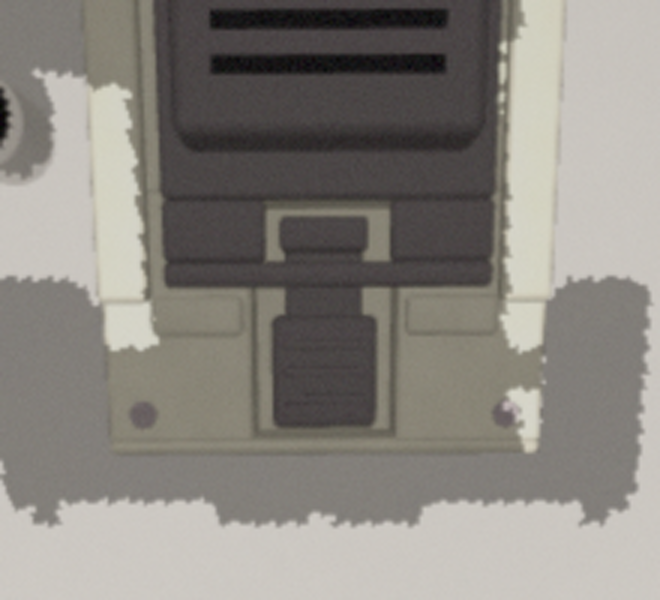

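The pad now looks narrower beside the plate (about 103 against 108 px), so it's lower and the tab is in. The cover is still seated. Next I push.

```bash
python3 - <<'E'
from bench import manip, eoat, viewer, finder
from h import *
def rep(t):
    o=manip.get_obs(); F=np.array(o["force"]); fx=F@X
    print(t,round(o["clock"],2),"px %.1f py %.1f z %.1f"%((o["position"]-TAB)@X-112,(o["position"]-TAB)@Y,o["position"][2]-25),"F",np.round([fx,F@Y,F[2]],1)); return fx
manip.move_pose(P(-84,95),Q)
manip.movel(P(-84,62),rate=80); rep("down")
for x in [-79,-76,-74,-72,-69,-66]:
    manip.movel(P(x,62),rate=30); f=rep(x)
    if f<-20: break
else:
    for x in [-40,-10,15,35]:
        manip.movel(P(x,62),rate=60); f=rep(x)
        if f<-20: break
E
```

```text
down 13.62 px -84.3 py -0.3 z 62.3 F [-0.9  0.1  0.8]
-79 13.93 px -78.7 py -0.3 z 62.3 F [ 1.2 -0.3 -0.9]
-76 14.18 px -75.8 py -0.0 z 62.0 F [ 0.4  0.  -0.2]
-74 14.43 px -73.9 py -0.0 z 62.0 F [-0.3  0.1 -0.3]
-72 14.68 px -71.9 py 0.0 z 62.0 F [-0.5  0.3  0.4]
-69 14.93 px -68.8 py 0.0 z 62.0 F [0.7 0.1 0.1]
-66 15.18 px -65.8 py -0.0 z 62.0 F [-0.3  0.4 -1.1]
-40 15.77 px -39.6 py 0.1 z 61.9 F [ 0.  -0.8 -0.3]
-10 16.42 px -9.8 py 0.1 z 62.0 F [-0.2  0.7 -0.1]
15 16.98 px 15.3 py 0.1 z 61.9 F [ 0.9 -1.5  0.2]
35 17.47 px 35.4 py -0.0 z 62.0 F [ 0.5  0.7 -0.7]
```

```bash
python3 - <<'E'
from bench import manip, eoat, viewer, finder
from h import *
im=viewer.capture("scene"); a=cv2.resize(im[200:330,220:420,::-1],None,fx=4,fy=4,interpolation=cv2.INTER_CUBIC)
cv2.imwrite("pics/scene2.png",a)
im=viewer.capture("wrist"); cv2.imwrite("pics/wrist4.png",im[:,:,::-1])
E
```

```text
(no output)
```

View pics/scene2.png

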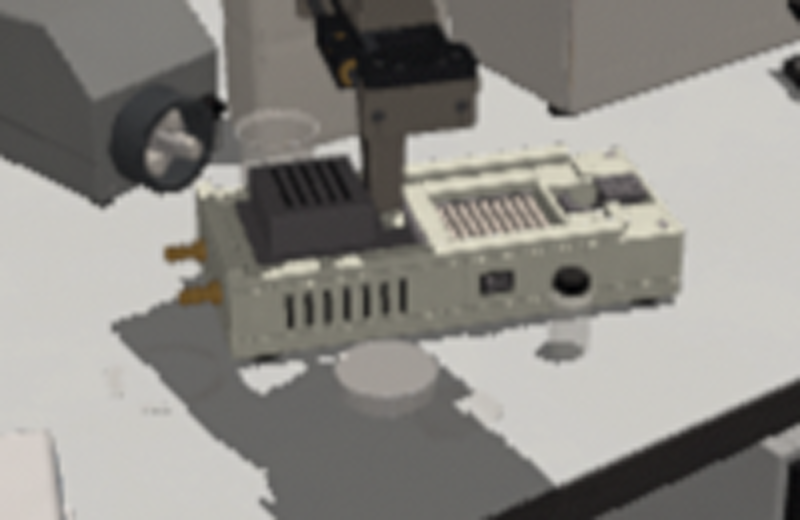

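View pics/wrist4.png

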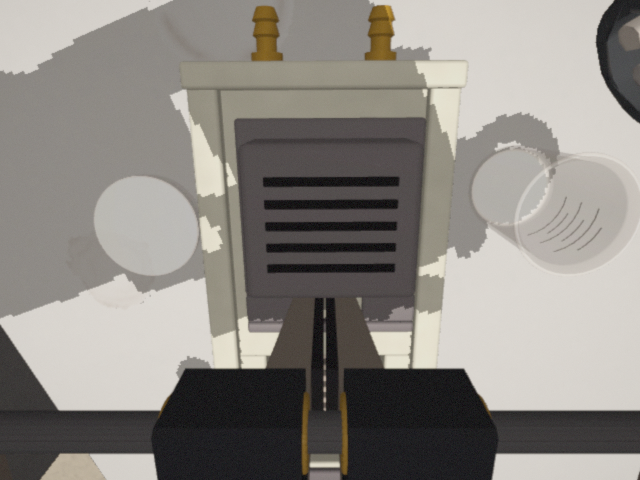

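The cover is off the bay, lying flat and straight. Its leading edge (row 118) is still short of the end stop (row 88), so I'll keep pushing slowly until it makes contact.

```bash
python3 - <<'E'
from bench import manip, eoat, viewer, finder
from h import *
def rep(t):
    o=manip.get_obs(); F=np.array(o["force"]); fx=F@X
    print(t,round(o["clock"],2),"px %.1f py %.1f z %.1f"%((o["position"]-TAB)@X-112,(o["position"]-TAB)@Y,o["position"][2]-25),"F",np.round([fx,F@Y,F[2]],1)); return fx
for x in [39,41,42,43,44,44.5,45,45.5,46,46.5,47,47.5,48,48.5,49]:
    manip.movel(P(x,62),rate=15); f=rep(x)
    if f<-5: break
m=viewer.camera_model("wrist");im=viewer.capture("wrist"); cv2.imwrite("pics/wrist5.png",im[:,:,::-1])
E
```

```text
39 17.98 px 39.1 py -0.0 z 62.0 F [ 1.1 -0.3 -0. ]
41 18.27 px 41.1 py -0.1 z 62.0 F [-0.5 -0.3  0.6]
42 18.52 px 42.1 py 0.0 z 62.0 F [0.2 0.6 0.3]
43 18.77 px 43.1 py -0.0 z 62.0 F [-0.2 -0.5 -1.1]
44 19.02 px 44.1 py -0.0 z 62.0 F [-0.3  0.2  0.5]
44.5 19.27 px 44.5 py 0.0 z 62.0 F [-0.1  0.   0.1]
45 19.52 px 45.0 py 0.0 z 62.0 F [-0.7  0.9 -0.4]
45.5 19.77 px 45.5 py -0.0 z 62.0 F [-0.6  0.9  0.7]
46 20.02 px 46.1 py -0.0 z 62.0 F [0.  0.9 0.1]
46.5 20.27 px 46.5 py -0.0 z 62.0 F [ 0.3  0.6 -0.1]
47 20.52 px 47.0 py -0.0 z 62.0 F [-0.  -0.2 -0.4]
47.5 20.77 px 47.6 py -0.0 z 62.0 F [-0.2 -0.1 -0.8]
48 21.02 px 47.7 py -0.0 z 62.0 F [-3.6 -1.3  0.5]
48.5 21.27 px 47.8 py -0.0 z 62.0 F [-7.1 -1.6  2.3]
```

View pics/wrist5.png

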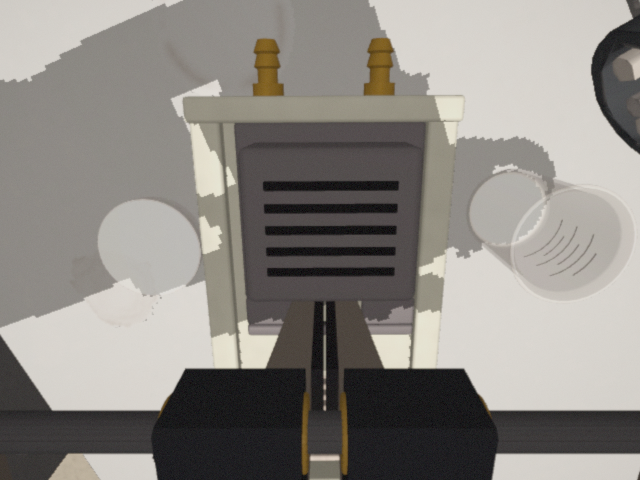

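The cover's edge is flush against the end stop (row 122) and the force is rising, so it has arrived. I'll back off and check.

```bash
python3 - <<'E'
from bench import manip, eoat, viewer, finder
from h import *
manip.movel(P(40,62),rate=30)
manip.movel(P(36,110),rate=100)
manip.movel(P(-60,230),rate=250); manip.wait(.2)
m=viewer.camera_model("wrist");im=viewer.capture("wrist"); cv2.imwrite("pics/wrist6.png",im[:,:,::-1])
for l,z in [("filter_cover",50),("end_stop",64),("push_face",68)]:
    r=finder.pinpoint("wrist",l)
    if r:
        p=plane(m,r[0]["location"],z); print(l,round(r[0]["confidence"],2),"px %.1f py %.1f"%((p-TAB)@X-112,(p-TAB)@Y))
manip.movel(P(-187,205),rate=250); manip.wait(.2)
m=viewer.camera_model("wrist");im=viewer.capture("wrist"); cv2.imwrite("pics/wrist7.png",im[:,:,::-1])
im=viewer.capture("top"); cv2.imwrite("pics/top2.png",im[:,:,::-1])
m=viewer.camera_model("top")
for l in ["vial","petri_dish","beaker","reagent_bottle","tip_case"]:
    r=finder.pinpoint("top",l)
    if r: print(l,r[0]["location"],round(r[0]["confidence"],2))
o=manip.get_obs();print(o["clock"],np.round(o["force"],1))
E
```

```text
filter_cover 0.94 px 76.5 py -2.9
push_face 0.65 px 57.2 py -0.6
petri_dish [275.3, 271.5] 0.71
beaker [300.6, 195.8] 0.68
reagent_bottle [443.6, 286.0] 0.86
tip_case [167.7, 289.8] 0.9
24.7667 [ 0.1  0.9 -0.2]
```

View pics/wrist6.png

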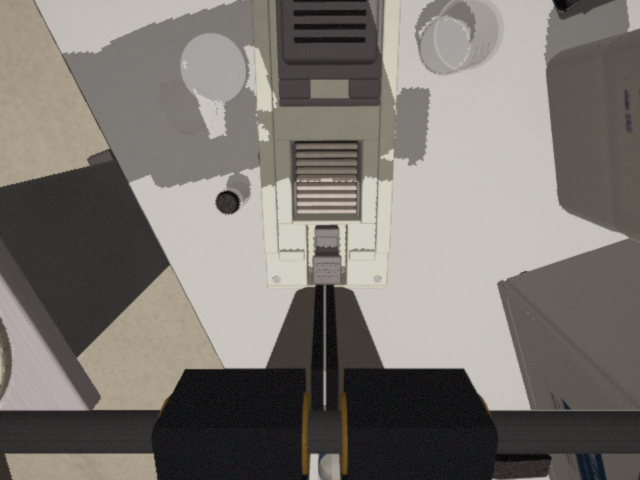

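View pics/wrist7.png

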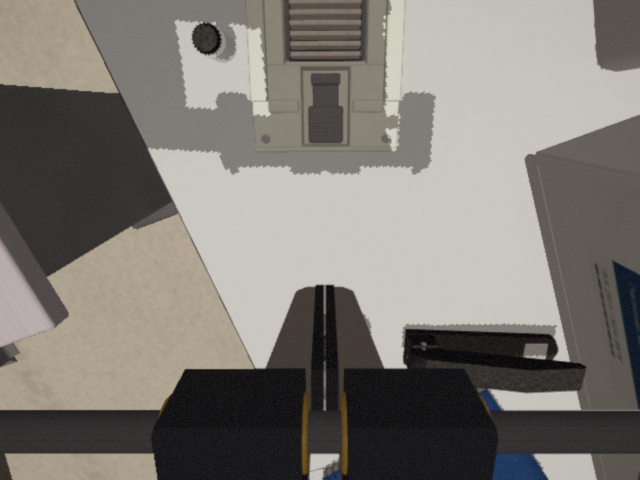

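```bash
python3 - <<'E'
from bench import manip, eoat, viewer, finder
from h import *
manip.movel(P(0,205),rate=250); manip.wait(.2)
im=viewer.capture("wrist"); cv2.imwrite("pics/wrist8.png",cv2.resize(im[0:300,120:520,::-1],None,fx=2,fy=2,interpolation=cv2.INTER_CUBIC))
print(manip.get_obs()["clock"])
E
```

```text
25.9167
```

View pics/wrist8.png

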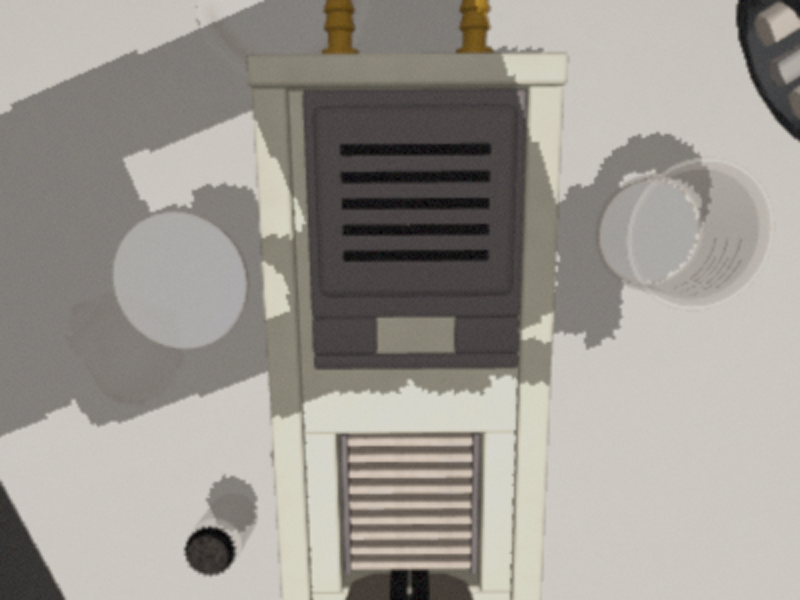

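View pics/top2.png

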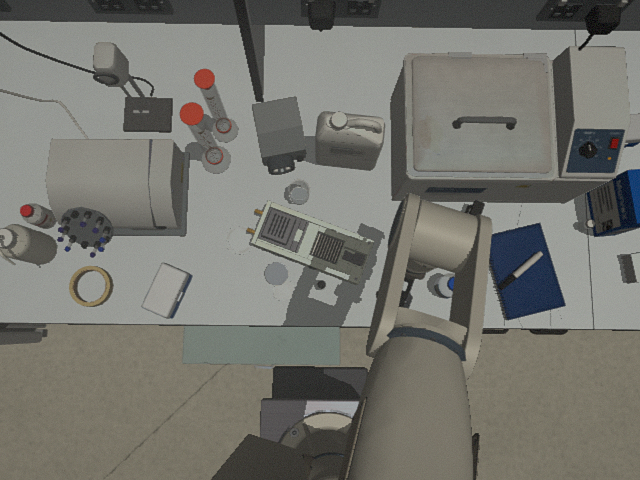

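The cover lies flat against the end stop (edge at row 88 in the crop). The bay is open, the tab is in, and the bystanders haven't moved. The robot is clear of everything.

```bash
python3 -c "
from bench import manip
manip.sign_off()"
```

```text
the job is handed in; nothing more can be done
```

The filter bay is open: the cover is off the bay and resting flat against the end stop, with the tab still pressed in. I handed the job in at about 26 s.

- **Tab:** I pressed it with the closed fingertips while the cover was still on its seat. It stopped hard at 56 mm with about 18 N, and a picture afterwards showed it lowered with the cover still seated.
- **Cover:** I pushed the hood's face along the guide until the force rose to about 7 N at the end stop, then backed straight off and lifted clear. The last wrist picture shows no visible gap at the stop and the filter exposed.
- **Bystanders:** The dish, beaker, bottle and tip box were detected within about 4 pixels (roughly 10 mm on the worktop) of where they started. In the pictures they stand where they did. The network missed the vial in the last top picture, but I can see it standing in its place.
- **Disagreements:** Contact with the stop came about 3 mm further along than my pump-frame estimate, and the network's cover position was about 1.5 mm off. The network also put the cover 3 mm to one side, but in the picture it sits straight between the curbs. I take all of these as small measuring errors.

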